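# Lid the stoneware pots from the drying stack

## Task

The washed wooden lids are stacked on the dark drying board. Take the stack apart and put every lid on the open pot of its own shape and size, lying flat and squarely over the mouth, and leave the pots standing where they are.

Things in the scene. Friction and masses are not known exactly. Their poses are not given: they have to be found in the camera images.
- lid_long: Flat pale wooden lid with a thin dark seal line round its edge, rectangular, the longest of the four: 130 x 64 mm, 16 mm thick, solid and flat underneath, under 0.15 kg; at the start bottom of the stack, on the board. Origin at the centre of its underside; x along its length, y across its width, z up. Gripped across its edges from above.
- pot_long: Open, empty dark grey-brown stoneware pot, rectangular, the longest of the four: outside 122 x 56 mm, mouth 112 x 46 mm, 45 mm high, 5 mm walls with a flat rim; stands loose on the worktop, under 0.7 kg. Its lid overlaps the outside by 4 mm all round. Origin at the centre of its underside; x along its length, y across its width, z up.
- lid_oblong: Flat pale wooden lid with a thin dark seal line round its edge, rectangular, the shorter of the two oblong ones: 96 x 64 mm, 16 mm thick, solid and flat underneath, under 0.15 kg; at the start second from the bottom. Origin at the centre of its underside; x along its length, y across its width, z up. Gripped across its edges from above.
- pot_oblong: Open, empty dark grey-brown stoneware pot, rectangular, the shorter of the two oblong ones: outside 88 x 56 mm, mouth 78 x 46 mm, 52 mm high, 5 mm walls with a flat rim; stands loose on the worktop, under 0.7 kg. Its lid overlaps the outside by 4 mm all round. Origin at the centre of its underside; x along its length, y across its width, z up.
- lid_square: Flat pale wooden lid with a thin dark seal line round its edge, square: 64 x 64 mm, 16 mm thick, solid and flat underneath, under 0.15 kg; at the start third from the bottom. Origin at the centre of its underside; x and y along its sides, z up. Gripped across its edges from above.
- pot_square: Open, empty dark grey-brown stoneware pot, square: outside 56 x 56 mm, mouth 46 x 46 mm, 60 mm high, 5 mm walls with a flat rim; stands loose on the worktop, under 0.7 kg. Its lid overlaps the outside by 4 mm all round. Origin at the centre of its underside; x and y along its sides, z up.
- lid_round: Flat pale wooden lid with a thin dark seal line round its edge, round: diameter 54 mm, 16 mm thick, solid and flat underneath, under 0.15 kg; at the start top of the stack. Origin at the centre of its underside; x and y mean nothing on a round part, z up. Gripped across its edges from above.
- pot_round: Open, empty dark grey-brown stoneware pot, round: outside diameter 46 mm, mouth diameter 36 mm, 62 mm high, 5 mm walls with a flat rim; stands loose on the worktop, under 0.7 kg. Its lid overlaps the outside by 4 mm all round. Origin at the centre of its underside; x and y mean nothing on a round part, z up.
- board: Dark wooden drying board, 144 x 78 mm, 20 mm thick, fixed, on which the lids are stacked at the start, the stack roughly (not exactly) centred and each lid a little twisted. Origin at the centre of its underside; x along its length, z up. Low loose kitchen things up to 60 mm high stand between the pots.
There are look-alikes about, which are no part of the job. Leave any green or pink look-alike of the lid_long alone.

How it is judged:
By the outcome, as a careful person would: the job done as asked, in the order asked, and still so for the second after the job is handed in, with the robot touching nothing.
It also fails if it takes over 109 s, if anything falls off the work surface, if the arm or the gripper's body presses on something with over 40 N, if the wrist force passes 120 N, or if a joint passes its speed limit or range.

## Robot

A 6-joint arm with a two-finger parallel gripper is mounted at the origin on the work surface. World frame = base frame: x ahead of the robot, y to its left, z up, the work surface at z = 0. Lengths are in m, angles in rad, forces in N, time in s.
With the tool pointing down it reaches from about 0.35 to 0.775 m from the base axis. Payload 7.3 kg.
Tool frame: the origin (TCP) lies on the centre line of the jaws, within the pads' length; the fingertips stand 19 mm ahead of it and the grasp point (between the pads) is the TCP; z points along the fingers, y is the line along which they close (so a half turn about z gives the same grasp; the last joint's range is limited). The gripper opens to 92 mm and grips with 3 to 60 N. Pads are 19 mm wide; open, the fingers measure 130 mm over their backs; the gripper's body (75 mm by 190 mm) begins 47 mm behind the grasp point.
Start: joints at [1.08, 0.342, 1.524, -0, 1.275, -0.146], TCP at [0.177, 0.494, 0.246] pointing down, gripper open.
Joint ranges: [-2.53, 2.53], [-0.77, 2.02], [0.04, 2.7], [-1, 4.14], [0.28, 2.66], [-3.11, 3.11]. Speed limits (rad/s): [2.57, 2.57, 3.14, 3.14, 3.14, 3.14].

## Interface

Orientations are given as a unit quaternion [w, x, y, z].
In Python, from rig import manip, cams, job gives the robot as it stands.
- The arm moves only by the shell command python3 -m jog 'ROWS' [OPENING] [FORCE]. ROWS is text: rows parted by semicolons, each of 6 numbers parted by spaces: the shift along the world's x, y, z in units of 40 mm (1.0 is 40 mm), then the turn, a rotation vector about the world's x, y, z in rad. A call has 1 to 12 rows; each row shifts and turns the commanded pose from where the row before left it; what a row does not reach is not made up. A row lasts 1/8 s, in which the tool goes at most 62.5 mm and 10.7 degrees, less where a joint would pass 70% of its speed; a pose out of reach is approached as far as the arm can. A call is refused whole if a number of a shift passes 1 or a number of a turn 0.188, either way. A call with a gripper value outside its range is refused whole. OPENING is the opening, from 0 (shut) to 1 (fully open), set as the call begins (- or left out, the last holds). The fingers move at their own pace and stop on an object; FORCE is the grip in N (left out, the last holds). Time passes only in rows, so rows that do not move let the fingers close. It gives the time, the measured TCP pose, the force, the opening and the grip force at its end, in the units of the state.
- manip.observe(): the state, without advancing time (a new reading comes with each control period).
- cams.read_camera(name): name is "side" or "top" or "wrist"; returns a dict with "color" (384x512x3 uint8, red, green, blue), "fx", "fy", "cx", "cy" (pixels), "k1" (the pictures are not rectified: a ray, as slopes to the right and down, at radius r is drawn at 1 + k1 r^2 times it, then the intrinsics apply), "R" (3x3) and "t" (3): a world point X has camera coordinates R X + t. Camera axes: x right, y down, z forward; pixel columns grow to the right and rows downward; lengths in m; the calibration is good to about 2 mm. A picture is of the moment at which its call begins. There is no depth.
- job.hand_in(): hands the job in; it is judged then, once.
The state is a dict: "clock": time; "q": joint angles; "qvel": joint speeds; "effort": joint torques, N m; "ee_pos": TCP position; "ee_rot": TCP orientation; "contact_force": force on the tool from outside, world axes, zero at the start; "moment": the same for the moment, N m; "grip_width": opening from 0.0 (shut) to 1.0 (fully open); "grip_force": force on a finger pad.
Only numpy, scipy, OpenCV 4.12 (cv2) and the standard library are available. Lean on these libraries where they do the work, as an engineer would, in place of code of your own. Each camera call takes 0.05 s, during which the arm holds its last target. There are 200 camera calls.

## Working session

There is one attempt and no reset: what is moved stays moved. The work goes in short steps, Python scripts to look and compute and a shell command to move; the robot and the scene stay as the last step left them, time stands still between calls to the robot, and variables do not carry over. Pictures are saved under pics/ and viewed, at most 14 in all, crops included, and the job is handed in when it is done.

```bash
mkdir -p pics; ls
python3 - <<'E'
from rig import manip,cams
import cv2
print(manip.observe())
for n in("top","side","wrist"):
    c=cams.read_camera(n); cv2.imwrite(f"pics/{n}0.png",cv2.cvtColor(c["color"],cv2.COLOR_RGB2BGR))
    print(n,{k:(v.tolist() if hasattr(v,'tolist') else v) for k,v in c.items() if k!="color"})
E
```

```text
pics
{'clock': 0.0, 'q': array([ 1.07997044e+00,  3.42741790e-01,  1.52500260e+00,  1.12048865e-05,
        1.27537193e+00, -1.45995352e-01]), 'qvel': array([ 0.00113034, -0.00144704, -0.00054326, -0.00038823, -0.00123113,
        0.00109948]), 'effort': array([-3.59577016e-04, -4.31243455e+01, -2.44218367e+01,  7.17697316e-02,
        5.57684444e-02, -5.84697295e-05]), 'ee_pos': array([0.17727018, 0.49378034, 0.24504006]), 'ee_rot': array([-2.43585980e-04,  1.71563864e-01,  9.85172706e-01, -7.21859284e-04]), 'contact_force': array([0.62821827, 0.23934739, 0.34947794]), 'moment': array([-0.01328162, -0.01723291,  0.01860217]), 'grip_force': 0.0, 'grip_width': 0.9962719880182538}
top {'fx': 415.2340152982807, 'fy': 415.2340152982807, 'cx': 259.6687648724595, 'cy': 187.38897373403438, 'k1': -0.14579490471596593, 'R': [[0.049162019233371455, -0.9987890012094816, 0.0019044494909104808], [-0.97484404753623, -0.04839826306795855, -0.21756996832096392], [0.2173986633999349, 0.008839637717151735, -0.9760428689135283]], 't': [-0.11646020516626274, 0.4876642208364404, 1.1835211548471354]}
side {'fx': 350.3187174174633, 'fy': 350.3187174174633, 'cx': 253.07670080327134, 'cy': 186.6262816710392, 'k1': -0.0728780219536054, 'R': [[0.8537639301446422, -0.5203246535683237, 0.018692417526316143], [-0.34150673322314684, -0.5867317352192364, -0.7342472485817552], [0.3930143798224546, 0.6204902302015941, -0.6786247648569449]], 't': [-0.46397982124374193, 0.17649015964325776, 0.8549002358986819]}
wrist {'fx': 341.0436224515722, 'fy': 341.0436224515722, 'cx': 250.21695690668946, 'cy': 188.18152846577948, 'k1': -0.026739580814140608, 'R': [[0.3380910582157675, 0.9411109144249693, -0.002164048230297294], [0.9132971645212135, -0.3275423974063943, 0.24208318235430032], [0.2271183075669072, -0.08382257841102358, -0.970253085393947]], 't': [-0.523962873087039, -0.030071042914959583, 0.3903143441625243]}
```

View pics/top0.png

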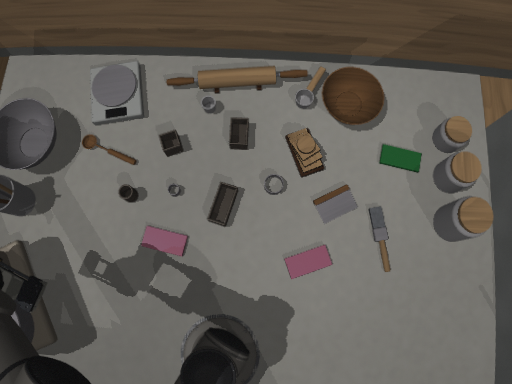

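View pics/side0.png

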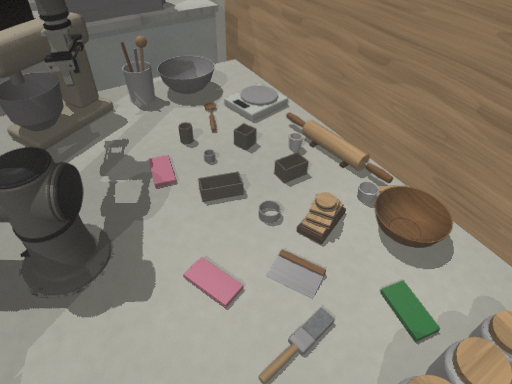

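View pics/wrist0.png

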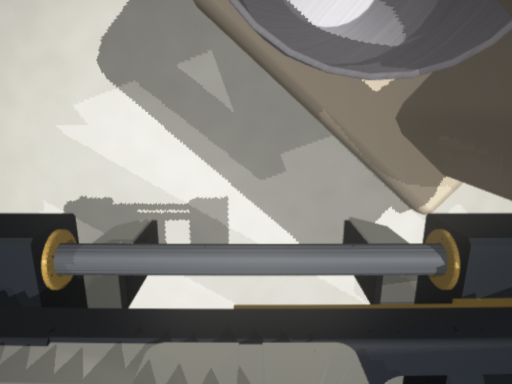

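```bash
cat > h.py <<'E'
import numpy as np, cv2
from rig import manip,cams
from scipy.spatial.transform import Rotation as Ro
def K(c): return np.array([[c["fx"],0,c["cx"]],[0,c["fy"],c["cy"]],[0,0,1]]),np.array([c["k1"],0,0,0.])
def rays(c,px):
    k,d=K(c); u=cv2.undistortPoints(np.asarray(px,float).reshape(-1,1,2),k,d,criteria=(3,40,1e-9)) if False else cv2.undistortPoints(np.asarray(px,float).reshape(-1,1,2),k,d)
    u=u[:,0]; R=np.array(c["R"]);t=np.array(c["t"])
    return -R.T@t,(np.c_[u,np.ones(len(u))]@R)
def plane(c,px,z):
    o,d=rays(c,px); return o+d*((z-o[2])/d[:,2])[:,None]
def tri(c1,p1,c2,p2):
    o1,d1=rays(c1,[p1]);o2,d2=rays(c2,[p2]);d1=d1[0];d2=d2[0]
    s=np.linalg.lstsq(np.c_[d1,-d2],o2-o1,rcond=None)[0]
    a=o1+s[0]*d1;b=o2+s[1]*d2; return (a+b)/2,np.linalg.norm(a-b)
def snap(n,f=None):
    c=cams.read_camera(n); c["bgr"]=cv2.cvtColor(c["color"],cv2.COLOR_RGB2BGR)
    if f: cv2.imwrite("pics/"+f+".png",c["bgr"]); np.savez("pics/"+f+".npz",**c)
    return c
def load(f): d=np.load("pics/"+f+".npz"); return {k:d[k] if d[k].ndim else float(d[k]) for k in d.files}
def yaw():  # direction of tool y (closing line), mod 180 deg
    q=manip.observe()["ee_rot"]; y=Ro.from_quat(np.r_[q[1:],q[0]]).as_matrix()[:,1]; return np.degrees(np.arctan2(y[1],y[0]))%180
E
python3 - <<'E'
from h import *
c=snap("top","t1"); w=snap("wrist"); s=snap("side","s1")
for n,p,z in[("round",(128,193),.062),("square",(171,142),.06),("oblong",(239,133),.052),("long",(224,204),.045),("stack",(306,145),.084),("board",(306,153),.02),("cup1",(209,104),.04),("cup2",(174,190),.03),("ring",(275,185),.03),("cup3",(305,98),.04)]:
    print(n,plane(c,[p],z).round(3))
for n,p,q in[("stack",(306,145),(326,201)),("long",(224,204),(221,187)),("oblong",(239,133),(291,167)),("sq",(171,142),(245,136)),("rnd",(128,193),(186,132))]: print(n,tri(c,p,s,q))
print("wristcam pos",rays(w,[(256,192)])[0],yaw())
big=cv2.resize(c["bgr"][60:230,90:370],None,fx=2.8,fy=2.8,interpolation=2); cv2.imwrite("pics/topbig.png",big)
E
```

```text
round [[0.454 0.301 0.062]]
square [[0.62  0.186 0.06 ]]
oblong [[ 0.662 -0.02   0.052]]
long [[0.439 0.011 0.045]]
stack [[ 0.622 -0.224  0.084]]
board [[ 0.618 -0.231  0.02 ]]
cup1 [[0.759 0.082 0.04 ]]
cup2 [[0.477 0.169 0.03 ]]
ring [[ 0.508 -0.138  0.03 ]]
cup3 [[ 0.795 -0.222  0.04 ]]
stack (array([ 0.62524567, -0.22531732,  0.07838678]), np.float64(0.0020695770207649076))
long (array([0.44232472, 0.01375494, 0.02235618]), np.float64(0.001165870096490869))
oblong (array([ 0.67050777, -0.01821116,  0.02640432]), np.float64(0.0008352421775401342))
sq (array([0.6292208 , 0.1934955 , 0.03028616]), np.float64(0.0017790410377991907))
rnd (array([0.45964829, 0.3092418 , 0.03598439]), np.float64(0.000810306575548992))
wristcam pos [0.11599024 0.51602587 0.38504141] 70.24439494601481
```

View pics/topbig.png

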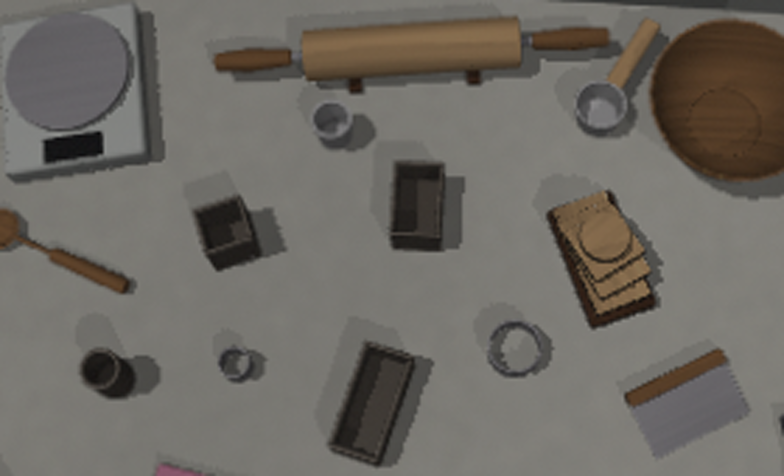

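Stack is at about (0.62,-0.23) and the pots at (0.46,0.30), (0.62,0.19), (0.665,-0.02) and (0.44,0.01). Next, the wrist camera goes over the round and square pots.

```bash
python3 -m jog '0.9 -0.5 0 0 0 0.175;1 -0.5 0 0 0 0.175;1 -0.5 0 0 0 0.175;1 -0.5 0 0 0 0.175;1 -0.5 0 0 0 0;1 -0.5 0 0 0 0;1 -0.5 0 0 0 0;1 -0.5 0 0 0 0;1 -0.5 0 0 0 0;1 -0.5 0 0 0 0;0.7 -0.5 0 0 0 0;0 0 0 0 0 0' 1
python3 - <<'E'
from h import *
snap("wrist","w1"); print(yaw())
E
python3 -m jog '0 -0.8 0 0 0 0;0.2 -1 0 0 0 0;0.2 -1 0 0 0 0;0.2 -1 0 0 0 0;0.2 -1 0 0 0 0;0.2 -1 0 0 0 0;0.2 -0.6 0 0 0 0;0.2 0 0 0 0 0;0.2 0 0 0 0 0;0.2 0 0 0 0 0;0 0 0 0 0 0'
python3 - <<'E'
from h import *
snap("wrist","w2"); print(yaw())
a=load("w1")["bgr"][:330];b=load("w2")["bgr"][:330]
cv2.imwrite("pics/w12.png",cv2.resize(np.vstack([a[:290],b[:290]]),None,fx=1,fy=1))
E
```

```text
clock: 1.8
ee_pos: [0.6031, 0.2722, 0.2447]
ee_rot: [-0.0, -0.175, 0.985, -0.0]
contact_force: [-0.4, 0.6, -0.6]
grip_width: 1.001
grip_force: 0.0
110.24747591744189
clock: 3.22
ee_pos: [0.6739, 0.0192, 0.2454]
ee_rot: [-0.0, -0.177, 0.984, 0.0]
contact_force: [-0.3, -1.1, 0.4]
grip_width: 1.003
grip_force: 0.0
110.41805900818763
```

View pics/w12.png

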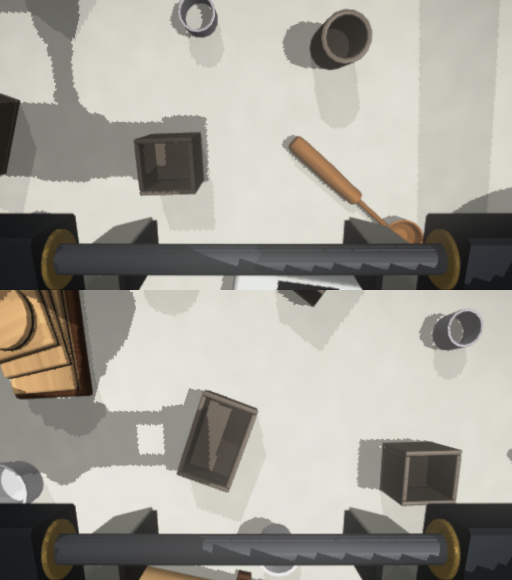

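Both pictures show clear rims: round (341,40) and square (168,163) in the first, oblong (217,150) and square again (421,182) in the second. The stack is at the upper left of the second. Next come the long pot and the stack.

```bash
python3 -m jog '-1 0.1 0 0 0 0;-1 0.1 0 0 0 0;-1 0.1 0 0 0 0;-1 0.1 0 0 0 0;-0.4 0 0 0 0 0;0 0 0 0 0 0' | head -2
python3 - <<'E'
from h import *
snap("wrist","w3")
E
python3 -m jog '0.8 -1 0 0 0 0;0.8 -1 0 0 0 0;0.8 -1 0 0 0 0;0.8 -1 0 0 0 0;0.8 -1 0 0 0 0;0.6 -0.9 0 0 0 0;0 0 0 0 0 0'|head -2
python3 - <<'E'
from h import *
snap("wrist","w4")
def crop(f,x,y,w,h,s): 
    return cv2.resize(load(f)["bgr"][max(y,0):y+h,max(x,0):x+w],None,fx=s,fy=s,interpolation=2)
b=load("w4")["bgr"][:290]; a=load("w3")["bgr"][:290]
cv2.imwrite("pics/w34.png",np.vstack([a,b]))
m=np.full((600,800,3),255,np.uint8)
for i,(f,x,y) in enumerate([("w1",300,0),("w1",122,118),("w2",167,90),("w2",370,135)]):
    q=crop(f,x,y,100,75,4)[:,:]; h,w=q.shape[:2]; X,Y=(i%2)*400,(i//2)*300; m[Y:Y+h,X:X+w]=q
cv2.imwrite("pics/pots.png",m)
E
```

```text
clock: 4.03
ee_pos: [0.4967, 0.0345, 0.2464]
clock: 4.95
ee_pos: [0.6826, -0.205, 0.2431]
```

View pics/w34.png

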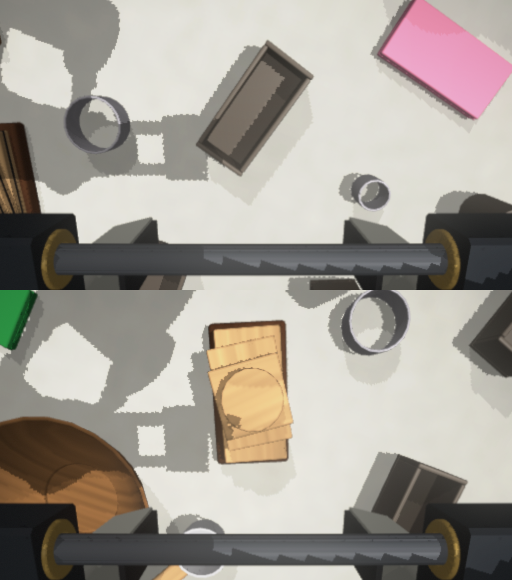

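View pics/pots.png

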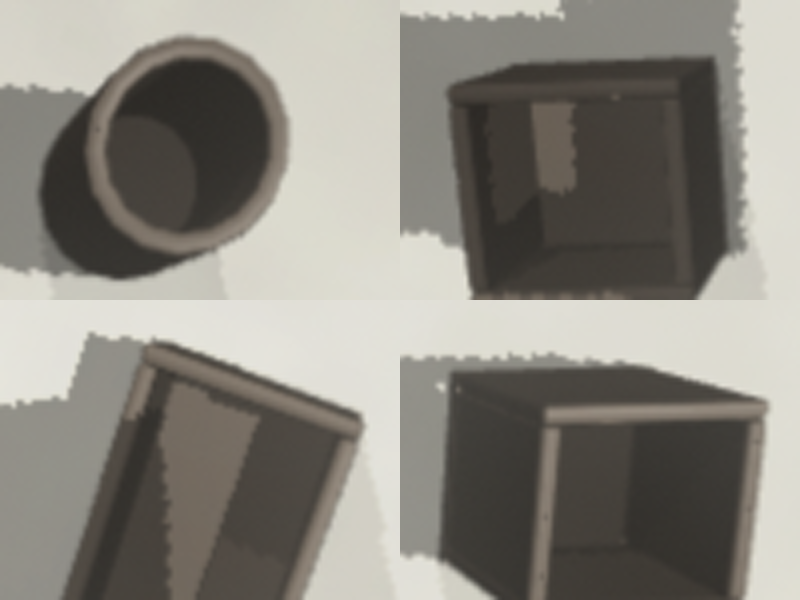

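Run:
```python
from h import *
def put(m,f,x,y,w,h,s,X): 
    q=cv2.resize(load(f)["bgr"][y:y+h,x:x+w],None,fx=s,fy=s,interpolation=2)
    q=cv2.convertScaleAbs(q,alpha=1.5)if f!="w4" else q
    m[:q.shape[0],X:X+q.shape[1]]=q
m=np.full((600,800,3),255,np.uint8); put(m,"w3",190,35,125,140,4,0); put(m,"w2",170,95,75,112,4,500); cv2.imwrite("pics/m1.png",m)
m=np.full((600,800,3),255,np.uint8); put(m,"w4",200,25,100,150,4,0); put(m,"w1",125,120,95,80,4,400); cv2.imwrite("pics/m2.png",m)
```

```text
(no output)
```

View pics/m1.png

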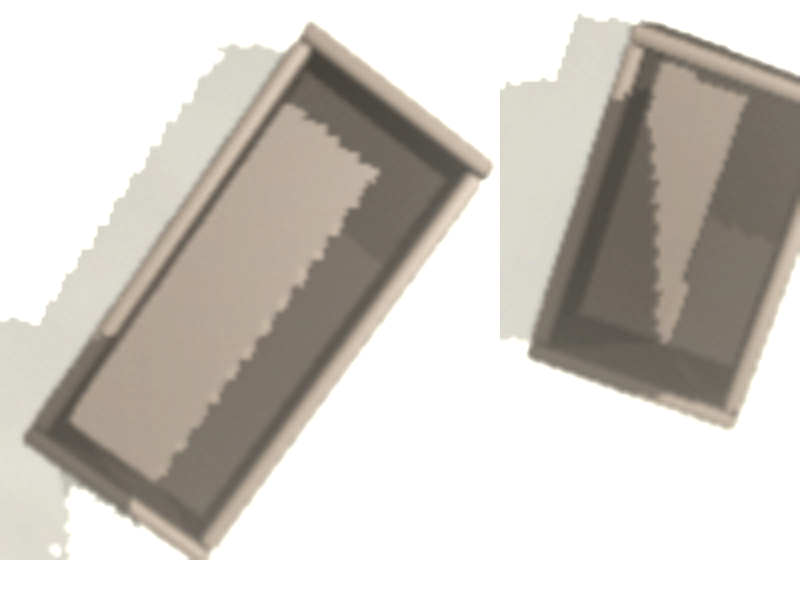

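View pics/m2.png

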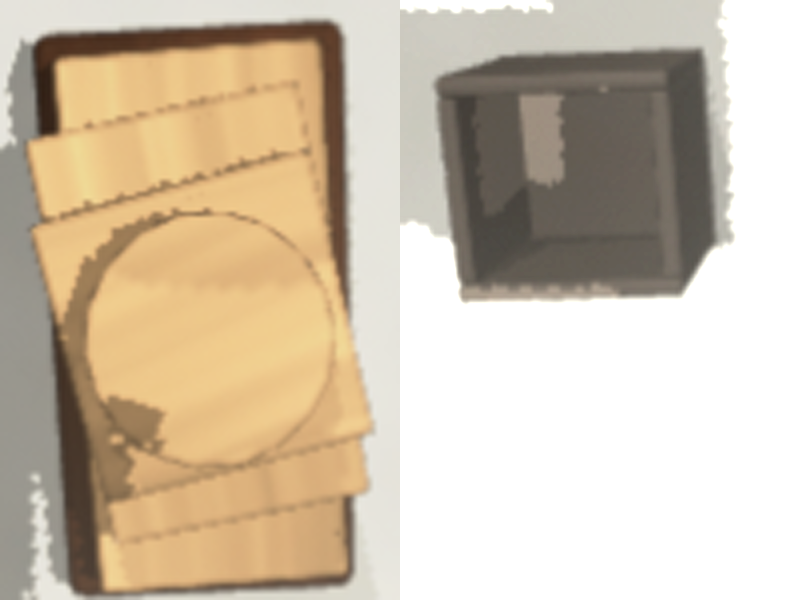

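Long pot rim corners are (267,42), (312.5,78), (241,174.5) and (197,144). The stack shows round, square, oblong and long lids from the top down, each a little twisted. Now I turn these corners into world poses.

Run:
```python
from h import *
def rep(n,f,o,pts,z):
    px=np.array(pts,float)/4+o; P=plane(load(f),px,z)[:,:2]
    c=P.mean(0); e=np.roll(P,-1,0)-P; L=np.linalg.norm(e,axis=1)
    a=[np.degrees(np.arctan2(v[1],v[0]))%180 for v in e]
    print(n,c.round(4),"L",(L*1e3).round(1),"ang",np.round(a,1)); return px.mean(0)
pl=rep("potlong","w3",(190,35),[(308,27),(490,172),(205,558),(27,437)],.045)
po=rep("potobl","w2",(170,95),[(137,30),(350,110),(232,424),(31,352)],.052)
ps=rep("potsq","w1",(125,120),[(38,88),(267,77),(283,293),(61,297)],.06)
rep("potsq w2","w2",(0,0),[(4*406.2,4*163),(4*461.5,4*160.7),(4*457,4*211),(4*407.5,4*214)],.06)
rep("lidsq","w4",(200,25),[(32,228),(308,150),(373,428),(107,503)],.068)
rep("lidob","w4",(200,25),[(27,140),(300,83),(368,490),(120,543)],.052)
rep("lidlong","w4",(200,25),[(55,60),(322,38),(352,575),(100,590)],.036)
print("potround",plane(load("w1"),[(347,36.1)],.062), "lidround",plane(load("w4"),[(252.6,109.9)],.084))
print("lr diam",np.linalg.norm(np.diff(plane(load("w4"),[(200+85/4,110),(200+336/4,110)],.084),axis=0)))
print("sq tri TL,TR",tri(load("w1"),(134.5,142),load("w2"),(406.2,163)),tri(load("w1"),(191.8,139.2),load("w2"),(461.5,160.7)))
print("long w/ top",tri(load("w3"),(267,41.75),load("t1"),(90+415/2.8,60+352/2.8)),tri(load("w3"),(312.5,78),load("t1"),(90+365/2.8,60+343/2.8)))
print("stack round centre",tri(load("w4"),(252.6,109.9),load("t1"),(90+606/2.8,60+236/2.8)))
print("roundpot",tri(load("w1"),(347,36.1),load("t1"),(90+101/2.8,60+369/2.8)))
print("oblong TL",tri(load("w2"),(204.2,102.5),load("t1"),(90+391/2.8,60+246/2.8)))
```

```text
potlong [0.4418 0.0175] L [ 54.6 116.7  54.  118.2] ang [ 73.9 164.3  75.5 164.6]
potobl [ 0.669  -0.0176] L [54.  83.9 53.6 83.7] ang [9.010e+01 1.798e+02 8.990e+01 1.000e-01]
potsq [0.6267 0.1936] L [54.8 53.  55.  51.5] ang [112.8  22.1 111.2  21.9]
potsq w2 [0.625  0.1944] L [54.4 51.4 50.4 52.5] ang [112.9  23.9 113.9  28.2]
lidsq [ 0.6243 -0.2252] L [63.  62.4 63.5 63.1] ang [125.2  35.  125.9  34.5]
lidob [ 0.6223 -0.2259] L [63.6 94.5 61.8 95.6] ang [121.3  31.2 122.3  32.3]
lidlong [ 0.6235 -0.2246] L [ 63.5 129.7  65.3 128.7] ang [114.6  24.7 113.6  24. ]
potround [[0.45780345 0.3099282  0.062     ]] lidround [[ 0.62556502 -0.22353065  0.084     ]]
lr diam 0.05369330186617867
sq tri TL,TR (array([0.61270587, 0.15833359, 0.05959604]), np.float64(0.0009795555676040434)) (array([0.59147454, 0.20884705, 0.05902614]), np.float64(0.0010304826377750974))
long w/ top (array([ 0.42972741, -0.01683679,  0.32025329]), np.float64(0.05657018103503227)) (array([0.43182924, 0.00381753, 0.36408466]), np.float64(0.022079880051435876))
stack round centre (array([ 0.62521679, -0.22451628,  0.08351997]), np.float64(0.0021064912884643126))
roundpot (array([0.45773144, 0.30905881, 0.05979379]), np.float64(0.002659943866994489))
oblong TL (array([ 0.61004843, -0.01829382,  0.10742412]), np.float64(0.04842314329257585))
```

```bash
python3 -m jog '-0.7 -0.25 0 0 0 0;-0.73 -0.23 -0.4 0 0 0;0 0 -1 0 0 0;0 0 -1 0 0 0;0 0 -0.9 0 0 0;0 0 -0.5 0 0 0;0 0 0 0 0 0' 1
python3 - <<'E'
from h import *
snap("wrist","w5"); print(manip.observe()["ee_pos"],yaw())
E
```

```text
clock: 5.88
ee_pos: [0.6233, -0.2195, 0.0923]
ee_rot: [-0.001, -0.177, 0.984, 0.001]
contact_force: [0.3, 0.1, 0.4]
grip_width: 1.001
grip_force: 0.0
[ 0.6242562  -0.22010156  0.09392325] 110.40630719244227
```

View pics/w5.png

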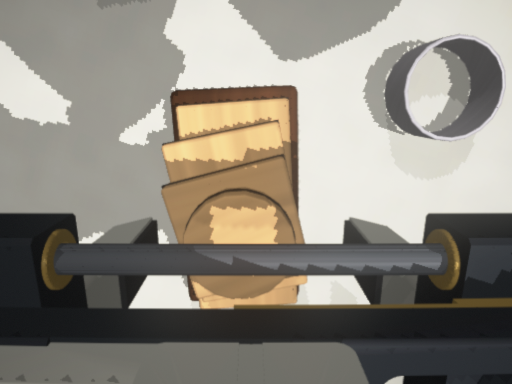

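The lid centre (col 238) sits left of the jaw centre (col 251), so I shift about 5 mm along the closing line, then grip.

```bash
python3 -m jog '0.04 -0.12 -0.04 0 0 0;0 0 0 0 0 0;0 0 0 0 0 0' 1
python3 -m jog '0 0 0 0 0 0;0 0 0 0 0 0;0 0 0 0 0 0;0 0 0 0 0 0;0 0 0 0 0 0;0 0 0 0 0 0' 0.3 20
python3 - <<'E'
from h import *
snap("wrist","w6")
E
```

```text
clock: 6.3
ee_pos: [0.6261, -0.2261, 0.0928]
ee_rot: [0.0, -0.177, 0.984, -0.0]
contact_force: [0.2, 0.6, 0.4]
grip_width: 0.999
grip_force: 0.0
clock: 7.05
ee_pos: [0.6258, -0.2258, 0.0921]
ee_rot: [-0.0, -0.177, 0.984, 0.0]
contact_force: [-0.2, -0.1, -0.0]
grip_width: 0.582
grip_force: 20.0
```

```bash
python3 -m jog '0 0 0.5 0 0 0;0 0 1 0 0 0;0 0.4 1 0 0 0;-0.3 1 0 0 0 0;-0.3 1 0 0 0 0;-0.3 1 0 0 0 0;-0.3 1 0 0 0 0;-0.3 1 0 0 0 0;-0.3 1 0 0 0 0;-0.3 1 0 0 0 0;-0.3 1 0 0 0 0;-0.3 1 0 0 0 0'
python3 -m jog '-0.4 1 0 0 0 0;-0.4 1 0 0 0 0;-0.4 1 0 0 0 0;-0.3 1 -0.2 0 0 0;0 0 -0.8 0 0 0;0 0 -0.8 0 0 0;0 0 0 0 0 0'
python3 - <<'E'
from h import *
snap("wrist","w7")
print(np.mean([(cams.read_camera("top"),manip.observe()["ee_pos"])[1] for _ in range(4)],0))
E
```

```text
clock: 8.6
ee_pos: [0.5174, 0.1514, 0.1923]
ee_rot: [0.0, -0.177, 0.984, 0.0]
contact_force: [0.7, -0.1, -0.9]
grip_width: 0.58
grip_force: 20.0
clock: 9.48
ee_pos: [0.4564, 0.3095, 0.1182]
ee_rot: [-0.002, -0.177, 0.984, -0.001]
contact_force: [-0.7, 0.6, -0.1]
grip_width: 0.578
grip_force: 20.0
[0.45863311 0.31036168 0.12147046]
```

View pics/w7.png

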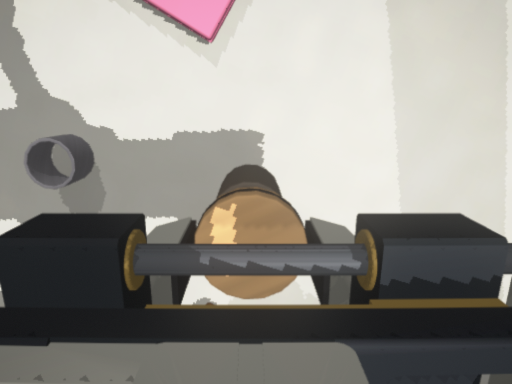

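Lid (col 251) and pot (col 249) line up; lower, release and rise.

```bash
python3 -m jog '-0.02 0 -0.5 0 0 0;0 0 -0.3 0 0 0;0 0 -0.06 0 0 0;0 0 0 0 0 0;0 0 0 0 0 0'
python3 -m jog '0 0 0 0 0 0;0 0 0 0 0 0;0 0 0 0 0 0;0 0 0.5 0 0 0;0 0 1 0 0 0;0 0 1 0 0 0;0 0 0 0 0 0' 1
python3 - <<'E'
from h import *
s=manip.observe();print(s["ee_pos"])
c=snap("wrist","w8"); t=snap("top","t8")
b=c["bgr"];hsv=cv2.cvtColor(b,cv2.COLOR_BGR2HSV)
m=cv2.inRange(hsv,(8,60,60),(28,255,255)); n,l,st,ce=cv2.connectedComponentsWithStats(m)
print([(st[i].tolist(),ce[i].round(1).tolist()) for i in range(1,n) if st[i][4]>150])
hsv=cv2.cvtColor(t["bgr"],cv2.COLOR_BGR2HSV)
m=cv2.inRange(hsv,(8,60,60),(28,255,255)); n,l,st,ce=cv2.connectedComponentsWithStats(m)
print([(st[i].tolist(),ce[i].round(1).tolist(),plane(t,[ce[i]],.078).round(3)) for i in range(1,n) if 60<st[i][4]<900])
E
```

```text
clock: 10.35
ee_pos: [0.4573, 0.3102, 0.0862]
ee_rot: [0.0, -0.177, 0.984, 0.0]
contact_force: [0.3, -0.3, -1.0]
grip_width: 0.578
grip_force: 20.0
clock: 11.22
ee_pos: [0.4586, 0.3109, 0.189]
ee_rot: [0.003, -0.177, 0.984, 0.001]
contact_force: [0.1, -0.1, -0.8]
grip_width: 0.998
grip_force: 0.0
[0.45858852 0.31094043 0.18899634]
[([215, 153, 71, 70, 3796], [249.9, 187.7]), ([41, 229, 35, 60, 766], [52.9, 254.2]), ([426, 229, 34, 60, 1027], [446.2, 258.2]), ([210, 275, 302, 34, 2264], [332.4, 298.6])]
[([0, 57, 9, 33, 156], [2.5, 68.0], array([[0.86 , 0.803, 0.078]])), ([307, 67, 19, 24, 176], [315.9, 78.4], array([[ 0.847, -0.252,  0.078]])), ([280, 70, 28, 8, 184], [293.9, 73.3], array([[ 0.861, -0.182,  0.078]])), ([166, 77, 28, 9, 187], [179.5, 80.9], array([[0.818, 0.176, 0.078]])), ([445, 116, 27, 27, 569], [458.1, 129.0], array([[ 0.706, -0.706,  0.078]])), ([286, 128, 37, 46, 879], [305.3, 149.4], array([[ 0.61 , -0.223,  0.078]])), ([107, 149, 14, 9, 71], [113.9, 152.6], array([[0.573, 0.355, 0.078]])), ([450, 152, 32, 31, 758], [465.6, 167.0], array([[ 0.583, -0.722,  0.078]])), ([115, 183, 18, 17, 222], [123.1, 191.0], array([[0.457, 0.311, 0.078]])), ([313, 185, 36, 20, 213], [331.0, 194.4], array([[ 0.477, -0.302,  0.078]])), ([379, 240, 11, 32, 192], [384.2, 255.6], array([[ 0.305, -0.459,  0.078]]))]
```

Round lid seated at (0.457,0.311). Next the square lid: target (0.6243,-0.2252), closing line 125.3°.

```bash
python3 -m jog '0.3 -1 0 0 0 0;0.35 -1 0 0 0 0;0.35 -1 0 0 0 0;0.35 -1 0 0 0 0;0.35 -1 0 0 0 0;0.35 -1 0 0 0 0;0.35 -1 0 0 0 0;0.35 -1 0 0 0 0;0.35 -1 0 0 0 0;0.35 -1 0 0 0 0;0.35 -1 0 0 0 0.13;0.35 -1 0 0 0 0.13' 1 | head -2
python3 -m jog '0 -1 0 0 0 0;0 -0.4 0 0 0 0;0 0 -0.6 0 0 0;0 0 -1 0 0 0;0 0 0 0 0 0;0 0 0 0 0 0' |head -2
python3 - <<'E'
from h import *
c=snap("wrist","w9")
print(np.mean([(cams.read_camera("top"),manip.observe()["ee_pos"])[1] for _ in range(5)],0),yaw())
E
```

```text
clock: 12.82
ee_pos: [0.6226, -0.1709, 0.1835]
clock: 13.58
ee_pos: [0.6235, -0.2255, 0.1227]
[ 0.62373298 -0.22595981  0.1233351 ] 125.25225118176552
```

View pics/w9.png

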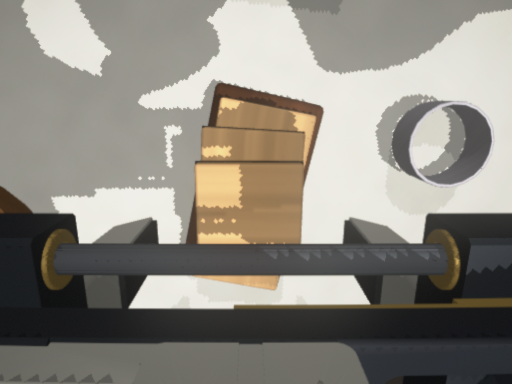

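The square lid (cols 195–303) is centred and square to the jaws. Descend, grip, lift and carry to the square pot.

```bash
python3 -m jog '0 0 -0.8 0 0 0;0 0 -0.38 0 0 0;0 0 0 0 0 0;0 0 0 0 0 0' 1
python3 -m jog '0 0 0 0 0 0;0 0 0 0 0 0;0 0 0 0 0 0;0 0 0 0 0 0;0 0 0 0 0 0' 0.4 20
python3 - <<'E'
from h import *
print(np.mean([(cams.read_camera("top"),manip.observe()["ee_pos"])[1] for _ in range(5)],0))
E
```

```text
clock: 14.38
ee_pos: [0.6236, -0.2262, 0.0755]
ee_rot: [0.001, -0.303, 0.953, -0.0]
contact_force: [0.2, 0.7, 0.1]
grip_width: 0.996
grip_force: 0.0
clock: 15.0
ee_pos: [0.6231, -0.2259, 0.0748]
ee_rot: [0.0, -0.303, 0.953, -0.0]
contact_force: [-0.3, 0.2, 1.6]
grip_width: 0.696
grip_force: 20.0
[ 0.62315881 -0.2259301   0.07483317]
```

```bash
python3 -m jog '0 0 0.5 0 0 0;0 0 1 0 0 0;0 0.5 0.5 0 0 0;0 1 0 0 0 -0.114;0 1 0 0 0 -0.114;0 1 0 0 0 0;0 1 0 0 0 0;0 1 0 0 0 0;0 1 0 0 0 0;0 1 0 0 0 0;0 1 0 0 0 0;0 1 0 0 0 0' |tail -2
python3 -m jog '0.05 1 0 0 0 0;0 0 -0.6 0 0 0;0 0 -0.6 0 0 0;0 0 0 0 0 0;0 0 0 0 0 0'
python3 - <<'E'
from h import *
c=snap("wrist","w10")
print(np.mean([(cams.read_camera("top"),manip.observe()["ee_pos"])[1] for _ in range(5)],0),yaw())
E
```

```text
grip_width: 0.696
grip_force: 20.0
clock: 17.38
ee_pos: [0.625, 0.1947, 0.1072]
ee_rot: [0.0, -0.193, 0.981, 0.0]
contact_force: [0.3, -0.3, -0.4]
grip_width: 0.697
grip_force: 20.0
[0.62545688 0.19421461 0.1075971 ] 112.17145425701365
```

```bash
python3 -m jog '0 -0.02 -0.4 0 0 0;0 0 -0.2 0 0 0;0 0 0 0 0 0;0 0 0 0 0 0' | tail -4
python3 -m jog '0 0 0 0 0 0;0 0 0 0 0 0;0 0 0 0 0 0;0 0 0.5 0 0 0;0 0 1 0 0 0;0 0 1 0 0 0;0 0 0 0 0 0' 1 |head -2
python3 - <<'E'
from h import *
c=snap("wrist","w11"); 
hsv=cv2.cvtColor(c["bgr"],cv2.COLOR_BGR2HSV)
m=cv2.inRange(hsv,(8,60,60),(28,255,255)); m[235:]=0;n,l,st,ce=cv2.connectedComponentsWithStats(m)
print([st[i].tolist() for i in range(1,n) if st[i][4]>150])
i=1+np.argmax(st[1:,4]); x=cv2.findContours((l==i).astype(np.uint8),0,1)[0][0]
r=cv2.minAreaRect(x); P=plane(c,cv2.boxPoints(r),.076)[:,:2]; e=np.diff(P,axis=0)
print(r,P.mean(0),np.linalg.norm(e,axis=1),np.degrees(np.arctan2(e[:,1],e[:,0]))%90)
E
```

```text
ee_rot: [-0.0, -0.192, 0.981, 0.0]
contact_force: [0.5, 0.9, -1.3]
grip_width: 0.694
grip_force: 20.0
clock: 19.05
ee_pos: [0.6269, 0.1937, 0.1867]
[[452, 0, 60, 75, 3755], [208, 145, 87, 83, 6927], [382, 151, 73, 63, 1643]]
((251.0, 186.0), (82.0, 86.0), 90.0) [0.62422111 0.19322364] [0.06307364 0.06399815 0.06709497] [22.19518262 24.01672829 22.21393126]
```

Square lid sits at (0.624,0.193), angle 22°. Next the oblong lid at (0.6223,-0.2259), closing line 122°.

```bash
python3 -m jog '0 -0.5 0 0 0 0;0 -1 0 0 0 0;0 -1 0 0 0 0;0 -1 0 0 0 0;0 -1 0 0 0 0;0 -1 0 0 0 0;0 -1 0 0 0 0;0 -1 0 0 0 0;0 -1 0 0 0 0;0 -1 0 0 0 0.085;-0.08 -1 0 0 0 0.085;0 0 -0.4 0 0 0' 1 | head -2
python3 -m jog '0 0 -1 0 0 0;0 0 -0.6 0 0 0;0 0 0 0 0 0;0 0 0 0 0 0' |head -2
python3 - <<'E'
from h import *
c=snap("wrist","w12b")
print(np.mean([(cams.read_camera("top"),manip.observe()["ee_pos"])[1] for _ in range(5)],0),yaw())
hsv=cv2.cvtColor(c["bgr"],cv2.COLOR_BGR2HSV)
cv2.imwrite("pics/w12c.png",cv2.resize(c["bgr"][60:330,130:380],None,fx=2.2,fy=2.2))
E
```

```text
clock: 20.6
ee_pos: [0.6206, -0.231, 0.1656]
clock: 21.1
ee_pos: [0.6219, -0.2266, 0.1029]
[ 0.62230643 -0.226816    0.10369487] 121.92828933894535
```

View pics/w12c.png

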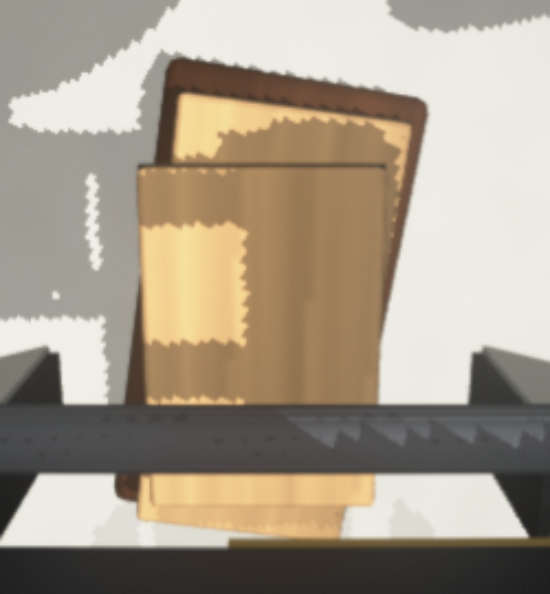

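The oblong lid is square in the jaws (top edge row 135, bottom row 289.5, centre col 249). Descend and grip.

```bash
python3 -m jog '0 0 -0.8 0 0 0;0 0 -0.3 0 0 0;0 0 0 0 0 0;0 0 0 0 0 0' 1 | head -4
python3 -m jog '0 0 0 0 0 0;0 0 0 0 0 0;0 0 0 0 0 0;0 0 0 0 0 0;0 0 0 0 0 0' 0.4 20
python3 - <<'E'
from h import *
p=plane(load("w12b"),[(249,135),(249,289.5)],.052);print(p,p.mean(0))
a=plane(load("w12b"),[(130+178/2.2,60+93/2.2),(130+412/2.2,60+123/2.2)],.036);print("long top edge",a,np.degrees(np.arctan2(*(a[1]-a[0])[1::-1]))%180)
print(np.mean([(cams.read_camera("top"),manip.observe()["ee_pos"])[1] for _ in range(5)],0))
E
```

```text
clock: 21.9
ee_pos: [0.6224, -0.227, 0.0596]
ee_rot: [0.001, -0.275, 0.961, -0.001]
contact_force: [-0.1, -0.9, 0.3]
clock: 22.52
ee_pos: [0.622, -0.2268, 0.0588]
ee_rot: [0.0, -0.275, 0.961, -0.0]
contact_force: [-0.1, 0.3, 1.2]
grip_width: 0.697
grip_force: 20.0
[[ 0.58143169 -0.25241045  0.052     ]
 [ 0.66258749 -0.20196013  0.052     ]] [ 0.62200959 -0.22718529  0.052     ]
long top edge [[ 0.57827073 -0.28083967  0.036     ]
 [ 0.5516294  -0.22322126  0.036     ]] 114.8146585798323
[ 0.62194877 -0.2267505   0.05879959]
```

```bash
python3 -m jog '0 0 0.5 0 0 0;0 0 1 0 0 0;0 0.23 0.5 0 0 0;0.2 1 0 0 0 -0.139;0.2 1 0 0 0 -0.139;0.2 1 0 0 0 -0.139;0.2 1 0 0 0 -0.139;0.38 1 0 0 0 0;0 0 -0.6 0 0 0;0 0 -0.4 0 0 0;0 0 0 0 0 0;0 0 0 0 0 0'
python3 - <<'E'
from h import *
c=snap("wrist","w13")
print(np.mean([(cams.read_camera("top"),manip.observe()["ee_pos"])[1] for _ in range(5)],0),yaw())
E
```

```text
clock: 24.28
ee_pos: [0.6692, -0.0181, 0.099]
ee_rot: [0.0, -0.0, 1.0, 0.0]
contact_force: [0.4, 0.5, -0.6]
grip_width: 0.695
grip_force: 20.0
[ 0.66939951 -0.01788657  0.09937664] 90.05056153697595
```

```bash
python3 -m jog '0 0 -0.4 0 0 0;0 0 -0.2 0 0 0;0 0 0 0 0 0;0 0 0 0 0 0' | tail -3
python3 -m jog '0 0 0 0 0 0;0 0 0 0 0 0;0 0 0 0 0 0;0 0 0.5 0 0 0;0 0 1 0 0 0;0 0 1 0 0 0;0 0 0 0 0 0' 1 |head -2
python3 - <<'E'
from h import *
c=snap("wrist","w14"); 
hsv=cv2.cvtColor(c["bgr"],cv2.COLOR_BGR2HSV)
m=cv2.inRange(hsv,(8,60,60),(28,255,255)); m[235:]=0;n,l,st,ce=cv2.connectedComponentsWithStats(m)
print([st[i].tolist() for i in range(1,n) if st[i][4]>150])
x=[st[i] for i in range(1,n) if st[i][0]<250<st[i][0]+st[i][2]][0]
print(plane(c,[(x[0],x[1]),(x[0]+x[2],x[1])],.068))
E
```

```text
contact_force: [-0.2, -0.2, -1.1]
grip_width: 0.701
grip_force: 20.0
clock: 25.95
ee_pos: [0.6709, -0.0177, 0.1788]
[[0, 37, 80, 139, 295], [0, 49, 75, 159, 6247], [481, 94, 31, 93, 1704], [207, 123, 88, 112, 9419]]
[[ 0.62047203 -0.04919328  0.068     ]
 [ 0.62039013  0.0143909   0.068     ]]
```

Oblong lid is on its pot at (0.668,-0.017). Now the long lid.

```bash
python3 -m jog '-0.15 -0.16 0 0 0 0;-0.2 -1 0 0 0 0.1065;-0.2 -1 0 0 0 0.1065;-0.2 -1 0 0 0 0.1065;-0.2 -1 0 0 0 0.1065;-0.18 -1 -0.4 0 0 0;0 0 -1 0 0 0;0 0 -0.6 0 0 0;0 0 0 0 0 0;0 0 0 0 0 0' 1 | head -2
python3 - <<'E'
from h import *
c=snap("wrist","w15")
print(np.mean([(cams.read_camera("top"),manip.observe()["ee_pos"])[1] for _ in range(5)],0),yaw())
hsv=cv2.cvtColor(c["bgr"],cv2.COLOR_BGR2HSV)
m=cv2.inRange(hsv,(8,60,105),(30,255,255))
for r in(150,180,210,225,285,295):
    x=np.flatnonzero(m[r,165:340])+165; print(r,x.min() if len(x) else 0,x.max()if len(x) else 0,len(x))
y=np.flatnonzero(m[:,250]);print(y.min(),y.max()); print(hsv[60:150:6,250].tolist())
E
```

```text
clock: 27.25
ee_pos: [0.6239, -0.2241, 0.095]
[ 0.62432681 -0.2239901   0.09570258] 114.49199298698174
150 194 307 114
180 195 305 111
210 196 303 108
225 197 302 104
285 199 297 99
295 199 296 98
93 307
[[23, 10, 236], [23, 10, 237], [23, 10, 238], [24, 11, 239], [27, 10, 239], [12, 114, 92], [12, 125, 112], [15, 105, 114], [19, 102, 242], [20, 102, 242], [20, 103, 243], [19, 104, 243], [19, 103, 242], [16, 114, 165], [16, 114, 165]]
```

```bash
python3 -m jog '0 -0.02 -0.8 0 0 0;0 0 -0.48 0 0 0;0 0 0 0 0 0;0 0 0 0 0 0' 1 | sed -n 2,4p
python3 -m jog '0 0 0 0 0 0;0 0 0 0 0 0;0 0 0 0 0 0;0 0 0 0 0 0;0 0 0 0 0 0' 0.4 25
python3 - <<'E'
from h import *
p=plane(load("w15"),[(250,101)],.036);print("top edge",p, p+.065*np.array([np.cos(np.radians(24.4)),np.sin(np.radians(24.4)),0]))
print(np.mean([(cams.read_camera("top"),manip.observe()["ee_pos"])[1] for _ in range(5)],0),yaw())
E
```

```text
ee_pos: [0.6244, -0.2249, 0.0442]
ee_rot: [0.0, -0.212, 0.977, -0.0]
contact_force: [0.8, 0.7, 0.3]
clock: 28.68
ee_pos: [0.624, -0.2248, 0.0437]
ee_rot: [0.0, -0.212, 0.977, -0.0]
contact_force: [0.1, 0.2, 3.1]
grip_width: 0.694
grip_force: 25.0
top edge [[ 0.56348027 -0.25159424  0.036     ]] [[ 0.62267471 -0.22474245  0.036     ]]
[ 0.62398683 -0.22475197  0.04368232] 114.48084324104882
```

```bash
python3 -m jog '0 0 0.5 0 0 0;0 0 1 0 0 0;0 0.06 0.5 0 0 0;-0.75 1 0 0 0 -0.1745;-0.75 1 0 0 0 -0.1745;-0.75 1 0 0 0 -0.1745;-0.75 1 0 0 0 -0.1745;-0.75 1 0 0 0 0;-0.8 1 0 0 0 0;0 0 -0.6 0 0 0;0 0 0 0 0 0;0 0 0 0 0 0'
python3 - <<'E'
from h import *
snap("wrist","w16")
print(np.mean([(cams.read_camera("top"),manip.observe()["ee_pos"])[1] for _ in range(5)],0),yaw())
E
```

```text
clock: 30.42
ee_pos: [0.4424, 0.0174, 0.0996]
ee_rot: [0.0, 0.135, 0.991, 0.0]
contact_force: [-0.3, 0.4, -1.2]
grip_width: 0.697
grip_force: 25.0
[0.44235208 0.01732567 0.09973584] 74.45354393425124
```

```bash
python3 -m jog '0 0 -0.5 0 0 0;0 0 -0.25 0 0 0;0 0 0 0 0 0;0 0 0 0 0 0' | tail -3
python3 -m jog '0 0 0 0 0 0;0 0 0 0 0 0;0 0 0 0 0 0;0 0 0.5 0 0 0;0 0 1 0 0 0;0 0 1 0 0 0;0 0 1 0 0 0;0 1 0 0 0 0;0 1 0 0 0 0;0.5 1 0 0 0 0;0.5 0 0 0 0 0;0 0 0 0 0 0' 1 |head -2
python3 - <<'E'
from h import *
t=snap("top","tf"); w=snap("wrist","wf"); s=snap("side","sf")
a=cv2.resize(t["bgr"][110:230,100:340],(800,400),interpolation=2)[:,:480]
b=cv2.resize(s["bgr"][100:240,160:350],None,fx=1.65,fy=1.65,interpolation=2)
m=np.zeros((600,800,3),np.uint8); a=cv2.resize(t["bgr"][115:225,105:325],(440,220),interpolation=2); m[:220,:440]=a
b=cv2.resize(s["bgr"][105:215,165:345],(360,220),interpolation=2);m[:220,440:]=b
m[220:,:512]=w["bgr"][:380]; cv2.imwrite("pics/fin.png",m)
E
```

```text
contact_force: [-0.1, -0.5, -0.5]
grip_width: 0.693
grip_force: 25.0
clock: 32.72
ee_pos: [0.4824, 0.1381, 0.2091]
```

View pics/fin.png

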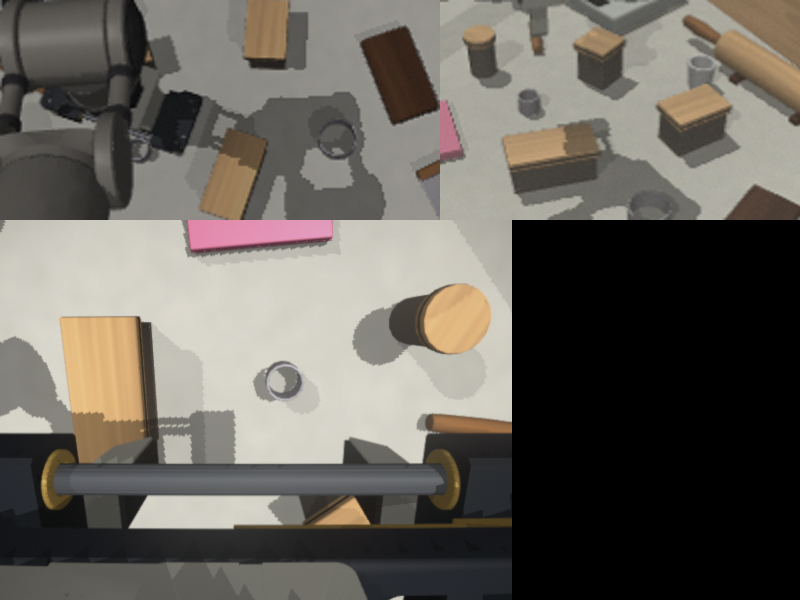

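The side view shows all four lids flat on their pots and the board empty. One numeric check of the long lid, comparing its near-end corners with those predicted from the pot pose.

Run:
```python
from h import *
w=load("wf"); P=plane(w,[(61,97),(141,97)],.061)[:,:2]
a=np.radians(164.4); x=np.array([np.cos(a),np.sin(a)]); y=np.array([-x[1],x[0]]); c=np.array([.4418,.0175])
print([((p-c)@x*1e3,(p-c)@y*1e3) for p in P])
e=plane(w,[(455,99)],.078); print("round",e)
```

```text
[(np.float64(64.74736836503365), np.float64(29.823851409030798)), (np.float64(64.42995804866254), np.float64(-36.57531077910586))]
round [[0.45732913 0.30906841 0.078     ]]
```

Run:
```python
from h import *
w=load("wf"); g=cv2.cvtColor(w["bgr"],cv2.COLOR_BGR2GRAY); h=cv2.cvtColor(w["bgr"],cv2.COLOR_BGR2HSV)
for r in(115,135,155): print(r,g[r,134:170].tolist(),"left",g[r,56:72].tolist())
a=np.radians(164.4); x=np.array([np.cos(a),np.sin(a)]); y=np.array([-x[1],x[0]]); c=np.array([.4418,.0175])
f=lambda u,v,z:((plane(w,[(u,v)],z)[0,:2]-c)@y*1e3).round(1)
for r in(115,135,155):
    print(r,[(u,f(u,r,.061),f(u,r,.045),f(u,r,0)) for u in(62,63,64,65,66,140,141,142,143,144,150,151,152,153,154,155)])
```

```text
115 [166, 153, 134, 100, 84, 57, 50, 79, 62, 52, 53, 52, 52, 53, 53, 54, 67, 85, 179, 191, 192, 192, 192, 192, 191, 191, 192, 192, 192, 193, 197, 211, 213, 213, 213, 213] left [216, 216, 216, 216, 213, 196, 186, 195, 195, 194, 193, 192, 192, 193, 194, 194]
135 [172, 169, 161, 148, 118, 93, 76, 49, 70, 70, 58, 55, 54, 56, 55, 56, 58, 71, 76, 149, 188, 193, 192, 193, 193, 193, 194, 194, 194, 194, 195, 195, 195, 194, 194, 194] left [213, 213, 213, 214, 213, 213, 212, 201, 188, 191, 196, 196, 195, 194, 193, 193]
155 [175, 173, 170, 167, 155, 138, 100, 87, 60, 56, 85, 64, 58, 59, 58, 59, 58, 59, 61, 74, 111, 186, 193, 193, 193, 192, 193, 192, 193, 192, 193, 193, 193, 192, 193, 193] left [215, 215, 215, 215, 214, 215, 215, 214, 214, 210, 193, 194, 196, 196, 196, 196]
115 [(62, np.float64(30.8), np.float64(39.5), np.float64(64.1)), (63, np.float64(30.0), np.float64(38.7), np.float64(63.1)), (64, np.float64(29.1), np.float64(37.8), np.float64(62.1)), (65, np.float64(28.3), np.float64(36.9), np.float64(61.0)), (66, np.float64(27.4), np.float64(36.0), np.float64(60.0)), (140, np.float64(-34.7)
[... 1998 characters left out ...]
0, np.float64(-32.2), np.float64(-27.0), np.float64(-12.3)), (141, np.float64(-33.1), np.float64(-27.9), np.float64(-13.3)), (142, np.float64(-33.9), np.float64(-28.8), np.float64(-14.4)), (143, np.float64(-34.8), np.float64(-29.7), np.float64(-15.4)), (144, np.float64(-35.7), np.float64(-30.6), np.float64(-16.4)), (150, np.float64(-40.8), np.float64(-36.0), np.float64(-22.7)), (151, np.float64(-41.6), np.float64(-36.9), np.float64(-23.7)), (152, np.float64(-42.5), np.float64(-37.8), np.float64(-24.7)), (153, np.float64(-43.4), np.float64(-38.7), np.float64(-25.8)), (154, np.float64(-44.2), np.float64(-39.6), np.float64(-26.8)), (155, np.float64(-45.1), np.float64(-40.5), np.float64(-27.8))]
```

Row 135 puts the lid edges at ±31.9 mm and the pot's base edge at −27 (nominal −28), so the long lid is centred on its pot. Handing in.

```bash
python3 -c "
from rig import job; print(job.hand_in())"
```

```text
the job is handed in; nothing more can be done
None
```

I put all four lids flat on their matching pots and handed the job in at about 33 s on the robot's clock; no verdict came back.

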